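# Shut the filled row of the weekly pill organiser

## Task

The morning row of the weekly pill organiser (the one with tablets in it, nearer the worktop's front edge) is filled: shut its seven lids by running the closed fingertips lightly along that row from the hinged end, so that they go down one after another and lie flush. The other row is still empty and waits to be filled, so leave its lids standing open. Do not pick the organiser up, lean hard on it or shove it from its place, and leave the glass and the blister strip alone.

Things in the scene. Friction and masses are not known exactly. Their poses are not given: they have to be found in the camera images.
- pillbox: The weekly pill organiser: loose white plastic box, 214 mm long (its x), 84 wide (its y), 28 high, about 0.65 kg, on rubber feet. Origin: centre of its underside, z up. Two rows of seven lidded wells run along its x: the filled row (tablets in its wells) at y = -21, nearer the worktop's front edge, and the empty row at y = +21. Wells are centred at x = -78, -52, -26, 0, 26, 52, 78.
- row_start (a point): point on the centre line of the filled row, level with its shut lids (28 mm up), at the hinge of lid 1 (box x = -91, y = -21). A solid block 16 mm long, equally high, lies before it and ends the box. Fingertips going from here along the row (+x), just above the height of the shut lids, meet the back of each open lid and fold it down
- row_end (a point): point on the centre line of the filled row, level with its shut lids (28 mm up), just past the end of lid 7 (box x = +91, y = -21); a block 16 mm long, equally high, lies past it and ends the box
- lid1 (a joint): angle of lid 1 of the filled row (rad), at the -x end. Frosted lid 23.5 mm long (along x; one every 26), 40 wide, 3 thick, hinged along its -x edge 26.5 above the box's underside, leaning open with its free edge towards +x. 0 shut and flush, 1.57 upright; starts at 0.45 to 1.45. Friction hinge, about 0.0025 N m: it stays where it is left, no spring or latch
- lid2 (a joint): angle of lid 2 of the filled row (rad), counted from the -x end, like lid 1 in every way
- lid3 (a joint): angle of lid 3 of the filled row (rad), counted from the -x end, like lid 1 in every way
- lid4 (a joint): angle of lid 4 of the filled row (rad), counted from the -x end, like lid 1 in every way
- lid5 (a joint): angle of lid 5 of the filled row (rad), counted from the -x end, like lid 1 in every way
- lid6 (a joint): angle of lid 6 of the filled row (rad), counted from the -x end, like lid 1 in every way
- lid7 (a joint): angle of lid 7 of the filled row (rad), counted from the -x end, like lid 1 in every way
- spare1 (a joint): angle of the lid of the empty row beside lid 1 (rad), same lid and hinge; starts at 0.8 to 1.45; 2 mm of gap lie between the rows' lids
- spare2 (a joint): angle of the lid of the empty row beside lid 2 (rad), same lid and hinge; starts at 0.8 to 1.45; 2 mm of gap lie between the rows' lids
- spare3 (a joint): angle of the lid of the empty row beside lid 3 (rad), same lid and hinge; starts at 0.8 to 1.45; 2 mm of gap lie between the rows' lids
- spare4 (a joint): angle of the lid of the empty row beside lid 4 (rad), same lid and hinge; starts at 0.8 to 1.45; 2 mm of gap lie between the rows' lids
- spare5 (a joint): angle of the lid of the empty row beside lid 5 (rad), same lid and hinge; starts at 0.8 to 1.45; 2 mm of gap lie between the rows' lids
- spare6 (a joint): angle of the lid of the empty row beside lid 6 (rad), same lid and hinge; starts at 0.8 to 1.45; 2 mm of gap lie between the rows' lids
- spare7 (a joint): angle of the lid of the empty row beside lid 7 (rad), same lid and hinge; starts at 0.8 to 1.45; 2 mm of gap lie between the rows' lids
- blister: bystander: silver blister strip of tablets, 42 x 95 x 5, loose, flat beside the box. Origin: centre of its underside
- glass: bystander: small empty clear drinking glass, 49 across, 62 high, loose, upright beside the empty row. Origin: centre of its underside

How it is judged:
By the outcome, as a careful person would: the job done as asked, in the order asked, and still so for the second after the job is handed in, with the robot touching nothing.
It also fails if it takes over 38 s, if anything falls off the work surface, if the arm or the gripper's body presses on something with over 40 N, if the wrist force passes 120 N, or if a joint passes its speed limit or range.

## Robot

A 6-joint arm with a two-finger parallel gripper is mounted at the origin on a cart in front of the work surface, level with it; the furniture and walls round the work are solid. World frame = base frame: x ahead of the robot, y to its left, z up, the work surface at z = 0. Lengths are in m, angles in rad, forces in N, time in s.
With the tool pointing down it reaches from about 0.35 to 0.775 m from the base axis. Payload 7.3 kg.
Tool frame: the origin (TCP) lies midway between the tips of the shut fingers; the grasp point (between the pads) lies 19 mm behind it (robot.grip_depth is the z of the grasp point in the tool frame, in m); z points along the fingers, y is the line along which they close (so a half turn about z gives the same grasp; the last joint's range is limited). The gripper opens to 92 mm and grips with 3 to 60 N. Pads are 19 mm wide; open, the fingers measure 130 mm over their backs; the gripper's body (75 mm by 190 mm) begins 47 mm behind the grasp point.
Start: joints at [-1.439, 0.342, 1.524, -0, 1.275, -0.146], TCP at [0.144, -0.505, 0.227] pointing down, gripper open.
Joint ranges: [-2.53, 2.53], [-0.77, 2.02], [0.04, 2.7], [-1, 4.14], [0.28, 2.66], [-3.11, 3.11]. Speed limits (rad/s): [2.57, 2.57, 3.14, 3.14, 3.14, 3.14].

## Interface

Orientations are given as [roll, pitch, yaw] about the fixed x, y, z axes, in that order (R = Rz(yaw) Ry(pitch) Rx(roll)).
In Python, from cell import robot, viewer gives the robot as it stands.
- The arm moves only by the tool step_arm, never from a script. Its argument "increments" is a list of rows, each an object with "delta_pos": the shift along the tool's x, y, z in cm, a list of three; "dr": the turn, a rotation vector about the tool's x, y, z in degrees, a list of three; "fingers": the closure, from -1 (fully open) to 1 (shut), so that 0 is half open. In form: [{"delta_pos": [tx, ty, tz], "dr": [wx, wy, wz], "fingers": fingers}, ...]. A call has exactly 5 rows; each row is the pose to reach, as a shift and turn from the pose commanded when the call began, along the tool's axes at that moment; what a row does not reach only later rows make up. A row lasts 1/8 s, in which the tool goes at most 62.5 mm and 10.7 degrees, less where a joint would pass 70% of its speed; a pose out of reach is approached as far as the arm can. A call with a gripper value outside its range is refused whole. The fingers move at their own pace and stop on an object; "newtons" is the grip in N (left out, the last holds). Time passes only in rows, so rows that repeat a pose let the fingers close, or fill a call up. It gives the time, the measured TCP pose, the force, the opening and the grip force at its end, in the units of the state.
- robot.observe(): the state, without advancing time (a new reading comes with each control period).
- viewer.read_camera(name): name is "side" or "top"; returns the picture (384x512x3 uint8, red, green, blue); there is no depth.
- viewer.camera_params(name): a dict with "K" (3x3 intrinsics, pixels), "T" (4x4, takes a point from camera to world coordinates). Camera axes: x right, y down, z forward; pixel columns grow to the right and rows downward; lengths in m; the calibration is good to about 2 mm. A picture is of the moment at which its call begins. camera_params takes no time and is no camera call.
- robot.hand_in(): hands the job in; it is judged then, once.
The state is a dict: "time": time; "qpos": joint angles; "qvel": joint speeds; "joint_efforts": joint torques, N m; "tool_pos": TCP position; "tool_rot": TCP orientation; "contact_force": force on the tool from outside, world axes, zero at the start; "torque": the same for the moment, N m; "opening": finger opening in m; "grip_force": force on a finger pad.
Only numpy, scipy, OpenCV 4.12 (cv2) and the standard library are available. Lean on these libraries where they do the work, as an engineer would, in place of code of your own. Each camera call takes 0.05 s, during which the arm holds its last target. There are 200 camera calls.

## Working session

There is one attempt and no reset: what is moved stays moved. The work goes in short steps, Python scripts to look and compute and a tool call to move; the robot and the scene stay as the last step left them, time stands still between calls to the robot, and variables do not carry over. Pictures are saved under pics/ and viewed, at most 10 in all, crops included, and the job is handed in when it is done.

Besides the shell and the picture viewer there is one more tool, called by a JSON object that holds its "api" and its "payload". step_arm: Moves the arm, as the interface text tells. Its arguments: {"type":"object","properties":{"increments":{"type":"array"},"newtons":{"type":"number"}},"required":["increments"]}

```bash
mkdir -p pics; ls; python3 - <<'E'
from cell import robot, viewer
import cv2
for n in ("top","side"):
    im=viewer.read_camera(n); cv2.imwrite(f"pics/{n}0.png",cv2.resize(im[...,::-1],(800,600),interpolation=cv2.INTER_CUBIC))
    p=viewer.camera_params(n); print(n,p["K"].round(1).tolist(),p["T"].round(4).tolist())
s=robot.observe(); print(s["time"],s["tool_pos"],s["tool_rot"],s["opening"])
E
```

```text
pics
top [[354.2, 0.0, 251.7], [0.0, 354.2, 198.5], [0.0, 0.0, 1.0]] [[-0.0162, -0.9922, 0.1239, 0.508], [-0.9996, 0.0188, 0.0199, -0.1986], [-0.022, -0.1235, -0.9921, 0.892], [0.0, 0.0, 0.0, 1.0]]
side [[427.2, 0.0, 254.9], [0.0, 427.2, 187.0], [0.0, 0.0, 1.0]] [[0.8199, -0.2354, 0.5219, 0.1599], [-0.5725, -0.349, 0.7419, -0.8244], [0.0075, -0.9071, -0.4209, 0.4265], [0.0, 0.0, 0.0, 1.0]]
0.1 [ 0.14395789 -0.50452212  0.22615267] [-3.14031749e+00 -2.07711032e-04  2.77813104e-01] 0.09163874997764274
```

View pics/top0.png

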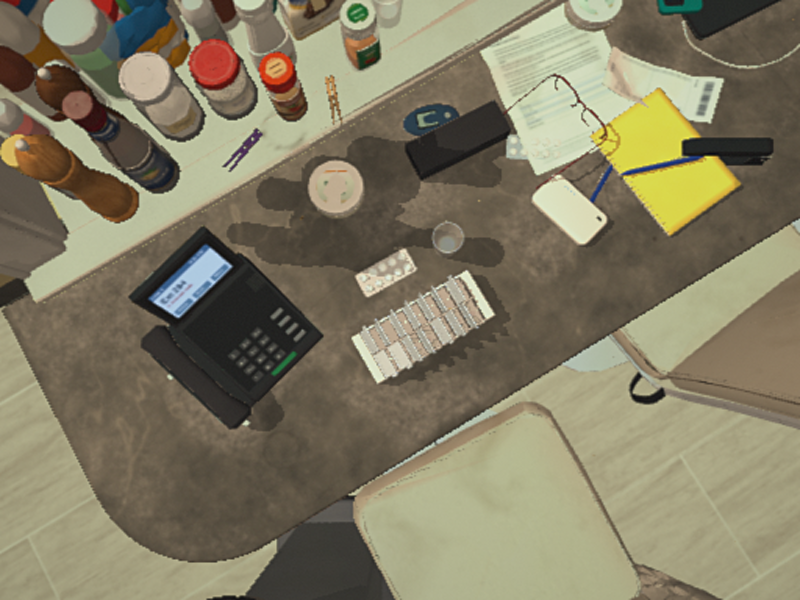

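View pics/side0.png

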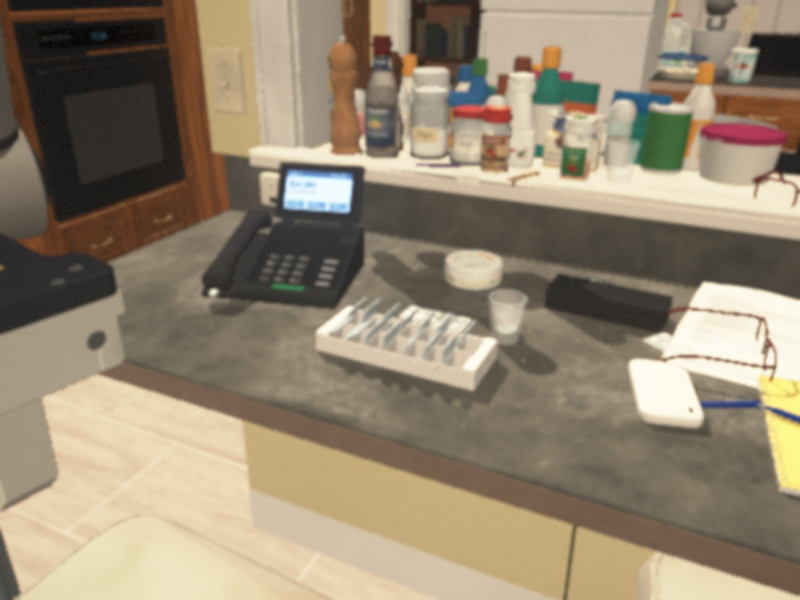

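Top: organiser around (425,325), front edge to lower right, glass (448,237), blister (385,272). The box's +x runs to image right. Next I'll take enlarged crops.

```bash
python3 - <<'E'
import cv2
from cell import viewer
im=viewer.read_camera("top"); c=im[165:255,215:335][...,::-1]
cv2.imwrite("pics/topc.png",cv2.resize(c,None,fx=6.6,fy=6.6,interpolation=cv2.INTER_CUBIC))
im=viewer.read_camera("side"); c=im[180:255,195:325][...,::-1]
cv2.imwrite("pics/sidec.png",cv2.resize(c,None,fx=6,fy=6,interpolation=cv2.INTER_CUBIC))
E
```

```text
(no output)
```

View pics/topc.png

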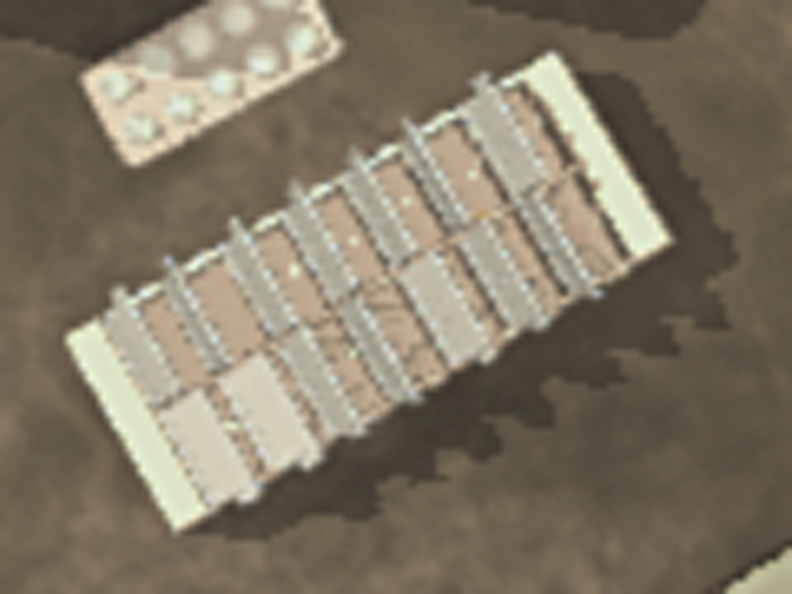

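View pics/sidec.png

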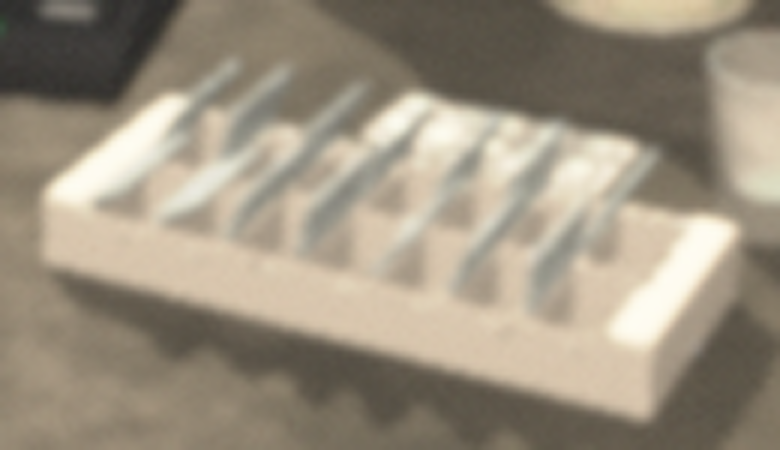

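The top crop gives the box's upper corners at (68,338), (178,530), (672,240) and (552,52). In the side crop they are at (47,203), (172,97), (651,346) and (738,228). I'll fit the pose to both.

```bash
cat > h.py <<'E'
import numpy as np
from scipy.optimize import least_squares
from scipy.spatial.transform import Rotation as R
from cell import robot, viewer
L=np.array([[-107,42],[-107,-42],[107,-42],[107,42]])/1e3
def proj(p,n):
    c=viewer.camera_params(n); q=(p-c["T"][:3,3])@c["T"][:3,:3]; q=q@c["K"].T; return q[:,:2]/q[:,2:]
def world(v,l):
    l=np.atleast_2d(l); c,s=np.cos(v[2]),np.sin(v[2]); return np.c_[v[0]+c*l[:,0]-s*l[:,1],v[1]+s*l[:,0]+c*l[:,1],l[:,2]]
def tomove(p,yaw=None):
    "shift in tool axes (cm) from measured pose"
    s=robot.observe(); Rt=R.from_euler("xyz",s["tool_rot"])
    return Rt.inv().apply(np.array(p)-s["tool_pos"])*100
E
python3 - <<'E'
from h import *
l=np.c_[L,[.028]*4]
T=(np.array([[68,338],[178,530],[672,240],[552,52]])+.5)/6.6-.5+[215,165]
S=(np.array([[172,97],[47,203],[651,346],[738,228]])+.5)/6-.5+[195,180]
for w in ((1,0),(0,1),(1,1)):
    f=lambda v:np.r_[w[0]*(proj(world(v,l),"top")-T).ravel(),w[1]*(proj(world(v,l),"side")-S).ravel()]
    r=least_squares(f,[.45,-.25,-1]); print(w,r.x.round(4),r.fun.round(1))
v=r.x
for b in ([-.091,-.021,.028],[.091,-.021,.028],[-.107,-.021,.028]): 
    p=world(v,b)[0]; print(b,p.round(4),np.hypot(*p[:2]))
print(robot.observe()["contact_force"])
E
```

```text
(1, 0) [ 0.591  -0.2268 -1.055 ] [-0.8 -0.  -0.2  0.7  0.4 -0.1  0.6 -0.6 -0.  -0.  -0.  -0.   0.  -0.
  0.  -0. ]
(0, 1) [ 0.5879 -0.2318 -1.0681] [ 0.   0.   0.   0.   0.   0.   0.   0.  -0.7 -0.5 -1.4 -1.5  0.6  0.8
  1.3 -0.1]
(1, 1) [ 0.5903 -0.2283 -1.0603] [-0.2 -0.   0.2  0.8  1.1  0.4  1.5 -0.2 -0.9 -1.2 -1.3 -2.3  0.6 -0.6
  1.  -1.4]
[-0.091, -0.021, 0.028] [ 0.5275 -0.1592  0.028 ] 0.5510022177793392
[0.091, -0.021, 0.028] [ 0.6164 -0.318   0.028 ] 0.6936215297956786
[-0.107, -0.021, 0.028] [ 0.5197 -0.1452  0.028 ] 0.5395983685795575
[ 0.56562813 -0.06372044 -0.6721302 ]
```

```bash
cat >> h.py <<'E'
V=[.590,-.2275,-1.058]
def go(b):
    s=robot.observe(); Rt=R.from_euler("xyz",s["tool_rot"]); p=world(V,b)[0]
    rt=R.from_euler("xyz",[np.pi,0,V[2]+np.pi/2])
    t=s["tool_pos"]; c,sn=np.cos(V[2]),np.sin(V[2]); d=t-[V[0],V[1],0]
    print("t",s["time"],"box mm",(np.array([c*d[0]+sn*d[1],-sn*d[0]+c*d[1],d[2]])*1e3).round(1),"F",s["contact_force"].round(1),"cm",(Rt.inv().apply(p-t)*100).round(2),"dr",np.degrees((Rt.inv()*rt).as_rotvec()).round(2),"open",s["opening"])
E
python3 -c "
from h import *
go([-.112,-.021,.10])"
```

```text
t 0.2 box mm [  22.7 -524.6  226.3] F [ 0.6 -0.1 -0.7] cm [ 45.84 -24.81  12.66] dr [-5.000e-02 -1.000e-02 -1.346e+01] open 0.09193311791685924
```

{"api": "step_arm", "payload": {"increments": [{"delta_pos": [5, -2.7, 0], "dr": [0, 0, -3], "fingers": 1}, {"delta_pos": [10, -5.4, 0], "dr": [0, 0, -6], "fingers": 1}, {"delta_pos": [15, -8.1, 0], "dr": [0, 0, -9], "fingers": 1}, {"delta_pos": [20, -10.8, 0], "dr": [0, 0, -12], "fingers": 1}, {"delta_pos": [25, -13.5, 0], "dr": [0, 0, -13.5], "fingers": 1}], "newtons": 10}}

```text
time: 0.82
tool_pos: [0.3484, -0.3051, 0.2267]
tool_rot: [3.141, -0.0, 0.514]
contact_force: [0.8, -0.1, 1.1]
opening: 0.0463
grip_force: 0.0
```

```bash
python3 -c "
from h import *
go([-.112,-.021,.08])"
```

```text
t 0.825 box mm [ -50.9 -248.5  226.7] F [ 0.8 -0.1  1.1] cm [22.76 -6.08 14.67] dr [ 0.02 -0.    0.08] open 0.046287768588104176
```

{"api": "step_arm", "payload": {"increments": [{"delta_pos": [5, -1.5, 1], "dr": [0, 0, 0], "fingers": 1}, {"delta_pos": [10, -3, 3], "dr": [0, 0, 0], "fingers": 1}, {"delta_pos": [15, -4.5, 6], "dr": [0, 0, 0], "fingers": 1}, {"delta_pos": [19, -5.5, 9], "dr": [0, 0, 0], "fingers": 1}, {"delta_pos": [21, -6, 11], "dr": [0, 0, 0], "fingers": 1}]}}

```text
time: 1.45
tool_pos: [0.5016, -0.1491, 0.1151]
tool_rot: [-3.14, 0.001, 0.516]
contact_force: [-1.1, -0.1, 0.3]
opening: 0.0011
grip_force: 0.0
```

{"api": "step_arm", "payload": {"increments": [{"delta_pos": [0, 0, 0], "dr": [0, 0, 0], "fingers": 1}, {"delta_pos": [0, 0, 0], "dr": [0, 0, 0], "fingers": 1}, {"delta_pos": [0, 0, 0], "dr": [0, 0, 0], "fingers": 1}, {"delta_pos": [0, 0, 0], "dr": [0, 0, 0], "fingers": 1}, {"delta_pos": [0, 0, 0], "dr": [0, 0, 0], "fingers": 1}]}}

```text
time: 2.08
tool_pos: [0.5008, -0.1515, 0.1172]
tool_rot: [3.141, -0.0, 0.513]
contact_force: [-0.1, -0.5, 0.5]
opening: 0.0005
grip_force: 0.0
```

```bash
python3 -c "
from h import *
go([-.112,-.021,.04])
go([-.112,-.021,.04])
import cv2
a=viewer.read_camera('top')[150:270,190:350];b=viewer.read_camera('side')[130:270,165:352]
f=lambda i:cv2.resize(i[...,::-1],(400,300),interpolation=cv2.INTER_CUBIC)
import numpy as np
cv2.imwrite('pics/two1.png',np.hstack([f(a),f(b)]))"
```

```text
t 2.075 box mm [-110.   -40.5  117.2] F [-0.1 -0.5  0.5] cm [ 1.94 -0.21  7.72] dr [ 0.04 -0.02 -0.  ] open 0.0005342380568749865
t 2.075 box mm [-110.   -40.5  117.2] F [-0.1 -0.5  0.5] cm [ 1.94 -0.21  7.72] dr [ 0.04 -0.02 -0.  ] open 0.0005342380568749865
```

View pics/two1.png

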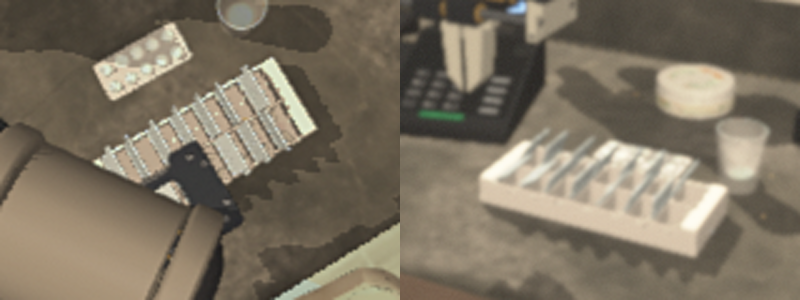

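The side view shows the closed fingers above and left of the box's hinged end, with the tip at (468,90); box and lids are undisturbed. Next I descend.

{"api": "step_arm", "payload": {"increments": [{"delta_pos": [1.9, -0.4, 2], "dr": [0, 0, 0], "fingers": 1}, {"delta_pos": [1.9, -0.4, 4], "dr": [0, 0, 0], "fingers": 1}, {"delta_pos": [1.9, -0.4, 6], "dr": [0, 0, 0], "fingers": 1}, {"delta_pos": [1.9, -0.4, 7.5], "dr": [0, 0, 0], "fingers": 1}, {"delta_pos": [1.9, -0.4, 7.5], "dr": [0, 0, 0], "fingers": 1}]}}

```text
time: 2.8
tool_pos: [0.5148, -0.1381, 0.0408]
tool_rot: [-3.14, 0.001, 0.513]
contact_force: [0.4, 0.4, 0.5]
opening: 0.0008
grip_force: 0.0
```

```bash
python3 -c "
from h import *
go([-.114,-.021,.03])
import cv2
a=viewer.read_camera('top')[150:270,190:350];b=viewer.read_camera('side')[165:255,195:315]
go([-.114,-.021,.03])
cv2.imwrite('pics/s2.png',cv2.resize(b[...,::-1],(800,600),interpolation=cv2.INTER_CUBIC))
for bx in ([-.107,-.042,.028],[-.107,.042,.028],[-.091,-.042,.028],[.107,-.042,.028]): print(bx,((proj(world(V,bx),'side')-[195,165]+.5)*6.667).round())
s=robot.observe();T=s['tool_pos'];print('tip',((proj(T[None],'side')-[195,165]+.5)*6.667).round())
"
```

```text
t 2.8 box mm [-114.8  -21.7   40.8] F [0.4 0.4 0.5] cm [0.07 0.08 1.08] dr [-0.1   0.08  0.03] open 0.0008091346592550283
t 2.9 box mm [-114.   -21.1   42.1] F [-0.2 -0.8  0. ] cm [ 0.01 -0.    1.21] dr [ 0.03 -0.02  0.03] open 0.00022490765014072266
[-0.107, -0.042, 0.028] [[ 42. 311.]]
[-0.107, 0.042, 0.028] [[183. 200.]]
[-0.091, -0.042, 0.028] [[ 88. 322.]]
[0.107, -0.042, 0.028] [[726. 480.]]
tip [[ 57. 235.]]
```

View pics/s2.png

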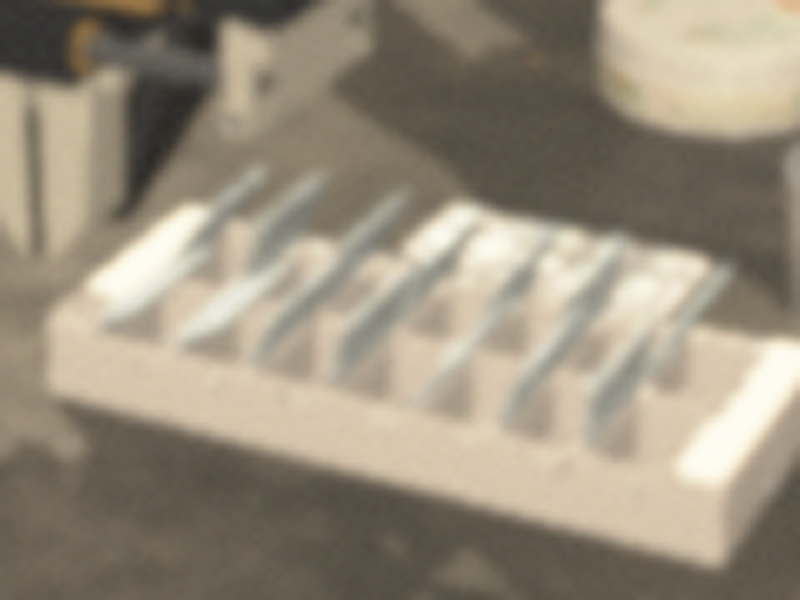

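The fingers stand just before the hinged end, gap at (38,258), in line with the front row; lids are untouched. Now I feel for the block top.

{"api": "step_arm", "payload": {"increments": [{"delta_pos": [0, 0, 0.5], "dr": [0, 0, 0], "fingers": 1}, {"delta_pos": [0, 0, 0.9], "dr": [0, 0, 0], "fingers": 1}, {"delta_pos": [0, 0, 1.1], "dr": [0, 0, 0], "fingers": 1}, {"delta_pos": [0, 0, 1.1], "dr": [0, 0, 0], "fingers": 1}, {"delta_pos": [0, 0, 1.1], "dr": [0, 0, 0], "fingers": 1}]}}

```text
time: 3.52
tool_pos: [0.5155, -0.1383, 0.0308]
tool_rot: [3.141, -0.0, 0.513]
contact_force: [-0.3, 0.2, 0.3]
opening: 0.0007
grip_force: 0.0
```

{"api": "step_arm", "payload": {"increments": [{"delta_pos": [0, 0, 0.04], "dr": [0, 0, 0], "fingers": 1}, {"delta_pos": [0, 0, 0.08], "dr": [0, 0, 0], "fingers": 1}, {"delta_pos": [0, 0, 0.1], "dr": [0, 0, 0], "fingers": 1}, {"delta_pos": [0, 0, 0.1], "dr": [0, 0, 0], "fingers": 1}, {"delta_pos": [0, 0, 0.1], "dr": [0, 0, 0], "fingers": 1}]}}

```text
time: 4.15
tool_pos: [0.5154, -0.1383, 0.0297]
tool_rot: [3.142, 0.0, 0.513]
contact_force: [-0.3, -0.4, -0.3]
opening: 0.0004
grip_force: 0.0
```

{"api": "step_arm", "payload": {"increments": [{"delta_pos": [0, 0, 0.03], "dr": [0, 0, 0], "fingers": 1}, {"delta_pos": [0, 0, 0.06], "dr": [0, 0, 0], "fingers": 1}, {"delta_pos": [0, 0, 0.08], "dr": [0, 0, 0], "fingers": 1}, {"delta_pos": [0, 0, 0.08], "dr": [0, 0, 0], "fingers": 1}, {"delta_pos": [0, 0, 0.08], "dr": [0, 0, 0], "fingers": 1}]}}

```text
time: 4.78
tool_pos: [0.5154, -0.1383, 0.0289]
tool_rot: [3.142, 0.0, 0.513]
contact_force: [0.3, -0.0, -1.0]
opening: 0.0005
grip_force: 0.0
```

{"api": "step_arm", "payload": {"increments": [{"delta_pos": [0, 0, 0.02], "dr": [0, 0, 0], "fingers": 1}, {"delta_pos": [0, 0, 0.04], "dr": [0, 0, 0], "fingers": 1}, {"delta_pos": [0, 0, 0.05], "dr": [0, 0, 0], "fingers": 1}, {"delta_pos": [0, 0, 0.05], "dr": [0, 0, 0], "fingers": 1}, {"delta_pos": [0, 0, 0.05], "dr": [0, 0, 0], "fingers": 1}]}}

```text
time: 5.4
tool_pos: [0.5154, -0.1383, 0.0284]
tool_rot: [3.142, 0.0, 0.513]
contact_force: [-0.1, -0.2, -0.2]
opening: 0.0
grip_force: 0.0
```

{"api": "step_arm", "payload": {"increments": [{"delta_pos": [0, 0, 0.02], "dr": [0, 0, 0], "fingers": 1}, {"delta_pos": [0, 0, 0.04], "dr": [0, 0, 0], "fingers": 1}, {"delta_pos": [0, 0, 0.04], "dr": [0, 0, 0], "fingers": 1}, {"delta_pos": [0, 0, 0.04], "dr": [0, 0, 0], "fingers": 1}, {"delta_pos": [0, 0, 0.04], "dr": [0, 0, 0], "fingers": 1}]}}

```text
time: 6.02
tool_pos: [0.5154, -0.1383, 0.028]
tool_rot: [3.142, 0.0, 0.513]
contact_force: [-0.5, 0.3, 0.4]
opening: 0.0007
grip_force: 0.0
```

{"api": "step_arm", "payload": {"increments": [{"delta_pos": [0, 0, 0.02], "dr": [0, 0, 0], "fingers": 1}, {"delta_pos": [0, 0, 0.04], "dr": [0, 0, 0], "fingers": 1}, {"delta_pos": [0, 0, 0.04], "dr": [0, 0, 0], "fingers": 1}, {"delta_pos": [0, 0, 0.04], "dr": [0, 0, 0], "fingers": 1}, {"delta_pos": [0, 0, 0.04], "dr": [0, 0, 0], "fingers": 1}]}}

```text
time: 6.65
tool_pos: [0.5154, -0.1383, 0.0276]
tool_rot: [3.142, 0.0, 0.513]
contact_force: [0.4, -0.0, 0.4]
opening: 0.0004
grip_force: 0.0
```

{"api": "step_arm", "payload": {"increments": [{"delta_pos": [0, 0, -0.15], "dr": [0, 0, 0], "fingers": 1}, {"delta_pos": [0, 0, -0.25], "dr": [0, 0, 0], "fingers": 1}, {"delta_pos": [0, 0.3, -0.25], "dr": [0, 0, 0], "fingers": 1}, {"delta_pos": [0, 0.5, -0.25], "dr": [0, 0, 0], "fingers": 1}, {"delta_pos": [0, 0.5, -0.25], "dr": [0, 0, 0], "fingers": 1}]}}

```text
time: 7.28
tool_pos: [0.518, -0.1429, 0.0301]
tool_rot: [3.141, -0.0, 0.513]
contact_force: [-0.0, 0.7, -0.1]
opening: 0.0007
grip_force: 0.0
```

```bash
python3 -c "
from h import *
go([-.114,-.021,.03])
import cv2
b=viewer.read_camera('side')[180:240,180:260]
go([-.114,-.021,.03])
cv2.imwrite('pics/s3.png',cv2.resize(b[...,::-1],(800,600),interpolation=cv2.INTER_CUBIC))
"
```

```text
t 7.275 box mm [-109.1  -21.2   30.1] F [-0.   0.7 -0.1] cm [ 0.02 -0.49  0.01] dr [ 0.01 -0.    0.02] open 0.0007427496816723129
t 7.325 box mm [-109.3  -21.3   30. ] F [-0.4 -0.3 -1.1] cm [ 0.03 -0.47  0.  ] dr [-0.    0.01  0.03] open 0.00045678745377415996
```

View pics/s3.png

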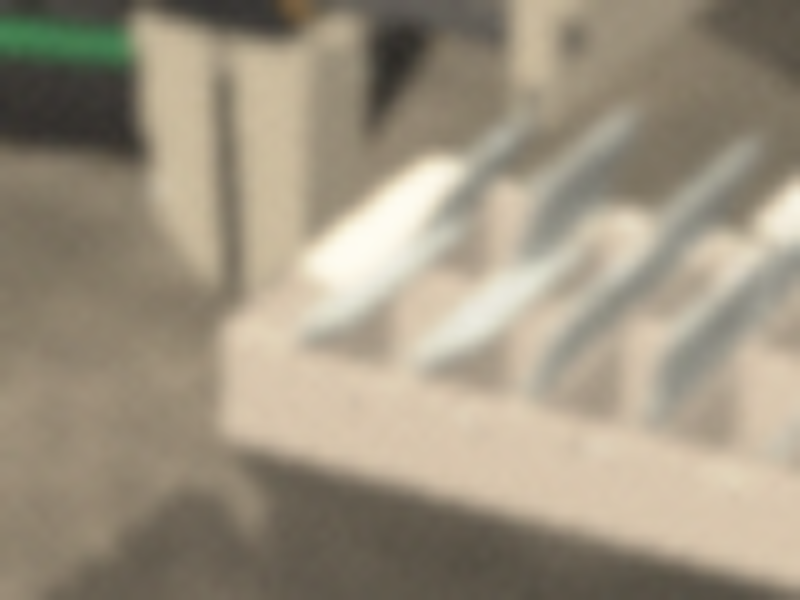

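The tip gap (235,285) sits at the box's end with the leading finger over the block, short of lid 1's hinge (300,335). I'll feel down again.

{"api": "step_arm", "payload": {"increments": [{"delta_pos": [0, 0, 0.1], "dr": [0, 0, 0], "fingers": 1}, {"delta_pos": [0, 0, 0.16], "dr": [0, 0, 0], "fingers": 1}, {"delta_pos": [0, 0, 0.2], "dr": [0, 0, 0], "fingers": 1}, {"delta_pos": [0, 0, 0.22], "dr": [0, 0, 0], "fingers": 1}, {"delta_pos": [0, 0, 0.22], "dr": [0, 0, 0], "fingers": 1}]}}

```text
time: 7.95
tool_pos: [0.5179, -0.1426, 0.0282]
tool_rot: [3.141, 0.0, 0.513]
contact_force: [-2.3, 0.5, 3.9]
opening: 0.0009
grip_force: 2.4
```

Contact: about 4 N at z = 28.2 mm. I ease up 0.3 mm and start the sweep.

{"api": "step_arm", "payload": {"increments": [{"delta_pos": [0, 0, -0.03], "dr": [0, 0, 0], "fingers": 1}, {"delta_pos": [0, 0.3, -0.04], "dr": [0, 0, 0], "fingers": 1}, {"delta_pos": [0, 0.7, -0.04], "dr": [0, 0, 0], "fingers": 1}, {"delta_pos": [0, 1.1, -0.04], "dr": [0, 0, 0], "fingers": 1}, {"delta_pos": [0, 1.5, -0.04], "dr": [0, 0, 0], "fingers": 1}]}}

```text
time: 8.57
tool_pos: [0.5253, -0.1558, 0.0283]
tool_rot: [-3.141, 0.0, 0.513]
contact_force: [-1.2, 4.0, 5.3]
opening: 0.0001
grip_force: 2.6
```

{"api": "step_arm", "payload": {"increments": [{"delta_pos": [0, 0.4, -0.02], "dr": [0, 0, 0], "fingers": 1}, {"delta_pos": [0, 0.8, -0.02], "dr": [0, 0, 0], "fingers": 1}, {"delta_pos": [0, 1.2, -0.02], "dr": [0, 0, 0], "fingers": 1}, {"delta_pos": [0, 1.6, -0.02], "dr": [0, 0, 0], "fingers": 1}, {"delta_pos": [0, 2.0, -0.02], "dr": [0, 0, 0], "fingers": 1}]}}

```text
time: 9.2
tool_pos: [0.5352, -0.1734, 0.0285]
tool_rot: [3.141, 0.0, 0.513]
contact_force: [0.5, 0.2, 0.2]
opening: 0.0006
grip_force: 0.0
```

```bash
python3 -c "
from h import *
import cv2
b=viewer.read_camera('side')[165:255,195:315]
go([-.07,-.021,.03])
cv2.imwrite('pics/s4.png',cv2.resize(b[...,::-1],(800,600),interpolation=cv2.INTER_CUBIC))
"
```

```text
t 9.25 box mm [-73.5 -21.2  28.5] F [ 0.4 -0.5  0.2] cm [ 0.02  0.35 -0.15] dr [ 0.04 -0.01  0.02] open 0.000798294109981678
```

View pics/s4.png

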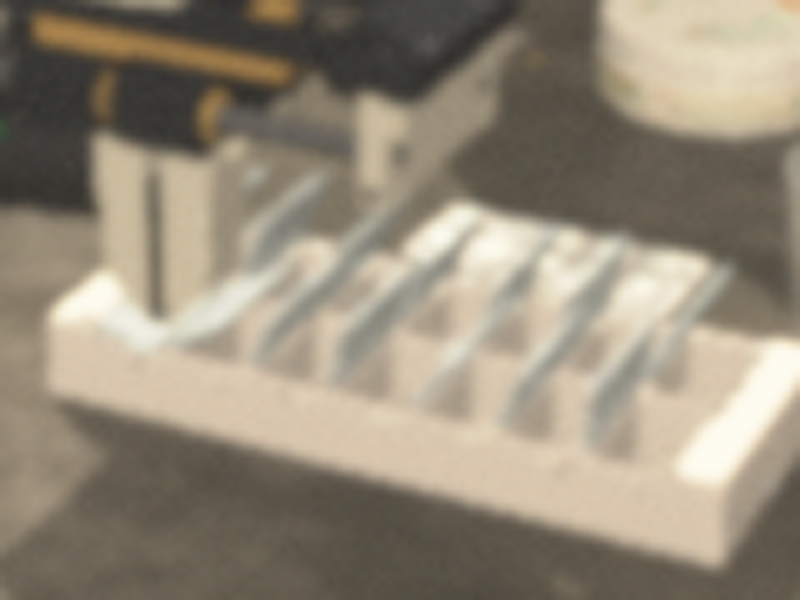

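Lid 1 is flush at (140,330), the box corner (48,316) is unmoved and the spare lids are standing. I continue.

{"api": "step_arm", "payload": {"increments": [{"delta_pos": [0, 0.4, 0], "dr": [0, 0, 0], "fingers": 1}, {"delta_pos": [0, 0.8, 0], "dr": [0, 0, 0], "fingers": 1}, {"delta_pos": [0, 1.2, 0], "dr": [0, 0, 0], "fingers": 1}, {"delta_pos": [0, 1.6, 0], "dr": [0, 0, 0], "fingers": 1}, {"delta_pos": [0, 2.0, 0], "dr": [0, 0, 0], "fingers": 1}]}}

```text
time: 9.88
tool_pos: [0.5451, -0.1908, 0.0285]
tool_rot: [3.141, 0.0, 0.513]
contact_force: [1.1, 0.2, 0.6]
opening: 0.0003
grip_force: 0.0
```

{"api": "step_arm", "payload": {"increments": [{"delta_pos": [0, 0.4, 0], "dr": [0, 0, 0], "fingers": 1}, {"delta_pos": [0, 0.8, 0], "dr": [0, 0, 0], "fingers": 1}, {"delta_pos": [0, 1.2, 0], "dr": [0, 0, 0], "fingers": 1}, {"delta_pos": [0, 1.6, 0], "dr": [0, 0, 0], "fingers": 1}, {"delta_pos": [0, 2.0, 0], "dr": [0, 0, 0], "fingers": 1}]}}

```text
time: 10.5
tool_pos: [0.5549, -0.2083, 0.0285]
tool_rot: [3.141, -0.0, 0.513]
contact_force: [-1.0, 0.2, 0.3]
opening: 0.0009
grip_force: 0.1
```

{"api": "step_arm", "payload": {"increments": [{"delta_pos": [0, 0.4, 0], "dr": [0, 0, 0], "fingers": 1}, {"delta_pos": [0, 0.8, 0], "dr": [0, 0, 0], "fingers": 1}, {"delta_pos": [0, 1.2, 0], "dr": [0, 0, 0], "fingers": 1}, {"delta_pos": [0, 1.6, 0], "dr": [0, 0, 0], "fingers": 1}, {"delta_pos": [0, 2.0, 0], "dr": [0, 0, 0], "fingers": 1}]}}

```text
time: 11.12
tool_pos: [0.5646, -0.2255, 0.0285]
tool_rot: [-3.141, 0.0, 0.513]
contact_force: [-1.0, 0.6, -0.1]
opening: -0.0
grip_force: 0.2
```

```bash
python3 -c "
from h import *
go([.09,-.021,.0285])"
```

```text
t 11.125 box mm [-14.2 -21.2  28.5] F [-1.   0.6 -0.1] cm [ 1.000e-02  1.042e+01 -0.000e+00] dr [-0.01  0.01  0.04] open -6.152182752312298e-06
```

Forces are tiny and tracking is good, so I carry on: 20 mm per call, about 105 mm to go.

{"api": "step_arm", "payload": {"increments": [{"delta_pos": [0, 0.4, 0], "dr": [0, 0, 0], "fingers": 1}, {"delta_pos": [0, 0.8, 0], "dr": [0, 0, 0], "fingers": 1}, {"delta_pos": [0, 1.2, 0], "dr": [0, 0, 0], "fingers": 1}, {"delta_pos": [0, 1.6, 0], "dr": [0, 0, 0], "fingers": 1}, {"delta_pos": [0, 2.0, 0], "dr": [0, 0, 0], "fingers": 1}]}}

```text
time: 11.75
tool_pos: [0.5745, -0.2431, 0.0285]
tool_rot: [3.142, 0.0, 0.513]
contact_force: [0.5, 0.2, 0.2]
opening: 0.0006
grip_force: 0.1
```

{"api": "step_arm", "payload": {"increments": [{"delta_pos": [0, 0.4, 0], "dr": [0, 0, 0], "fingers": 1}, {"delta_pos": [0, 0.8, 0], "dr": [0, 0, 0], "fingers": 1}, {"delta_pos": [0, 1.2, 0], "dr": [0, 0, 0], "fingers": 1}, {"delta_pos": [0, 1.6, 0], "dr": [0, 0, 0], "fingers": 1}, {"delta_pos": [0, 2.0, 0], "dr": [0, 0, 0], "fingers": 1}]}}

```text
time: 12.38
tool_pos: [0.5843, -0.2605, 0.0285]
tool_rot: [3.141, 0.0, 0.513]
contact_force: [0.2, -0.8, -0.3]
opening: 0.0005
grip_force: 0.0
```

{"api": "step_arm", "payload": {"increments": [{"delta_pos": [0, 0.4, 0], "dr": [0, 0, 0], "fingers": 1}, {"delta_pos": [0, 0.8, 0], "dr": [0, 0, 0], "fingers": 1}, {"delta_pos": [0, 1.2, 0], "dr": [0, 0, 0], "fingers": 1}, {"delta_pos": [0, 1.6, 0], "dr": [0, 0, 0], "fingers": 1}, {"delta_pos": [0, 2.0, 0], "dr": [0, 0, 0], "fingers": 1}]}}

```text
time: 13.0
tool_pos: [0.5942, -0.278, 0.0286]
tool_rot: [3.141, -0.0, 0.513]
contact_force: [-0.4, 0.5, 0.3]
opening: 0.0006
grip_force: 0.1
```

```bash
python3 -c "
from h import *
go([.09,-.021,.0285])"
```

```text
t 13.0 box mm [ 46.1 -21.1  28.6] F [-0.4  0.5  0.3] cm [0.01 4.39 0.01] dr [ 0.02 -0.    0.03] open 0.0006009654702723685
```

{"api": "step_arm", "payload": {"increments": [{"delta_pos": [0, 0.4, 0], "dr": [0, 0, 0], "fingers": 1}, {"delta_pos": [0, 0.8, 0], "dr": [0, 0, 0], "fingers": 1}, {"delta_pos": [0, 1.2, 0.01], "dr": [0, 0, 0], "fingers": 1}, {"delta_pos": [0, 1.6, 0.01], "dr": [0, 0, 0], "fingers": 1}, {"delta_pos": [0, 2.0, 0.01], "dr": [0, 0, 0], "fingers": 1}]}}

```text
time: 13.62
tool_pos: [0.604, -0.2953, 0.0284]
tool_rot: [3.141, 0.0, 0.513]
contact_force: [0.6, 0.6, 0.2]
opening: 0.0002
grip_force: 0.1
```

{"api": "step_arm", "payload": {"increments": [{"delta_pos": [0, 0.4, 0], "dr": [0, 0, 0], "fingers": 1}, {"delta_pos": [0, 0.8, 0], "dr": [0, 0, 0], "fingers": 1}, {"delta_pos": [0, 1.2, 0], "dr": [0, 0, 0], "fingers": 1}, {"delta_pos": [0, 1.6, 0], "dr": [0, 0, 0], "fingers": 1}, {"delta_pos": [0, 2.0, 0], "dr": [0, 0, 0], "fingers": 1}]}}

```text
time: 14.25
tool_pos: [0.6138, -0.3127, 0.0284]
tool_rot: [3.142, 0.0, 0.513]
contact_force: [-0.1, 0.3, -0.2]
opening: 0.0005
grip_force: 0.0
```

{"api": "step_arm", "payload": {"increments": [{"delta_pos": [0, 0.4, 0], "dr": [0, 0, 0], "fingers": 1}, {"delta_pos": [0, 0.8, 0], "dr": [0, 0, 0], "fingers": 1}, {"delta_pos": [0, 0.8, -1], "dr": [0, 0, 0], "fingers": 1}, {"delta_pos": [0, 0.8, -4], "dr": [0, 0, 0], "fingers": 1}, {"delta_pos": [0, 0.8, -8], "dr": [0, 0, 0], "fingers": 1}]}}

```text
time: 14.88
tool_pos: [0.6171, -0.3191, 0.109]
tool_rot: [-3.14, 0.001, 0.513]
contact_force: [1.0, -1.0, 0.0]
opening: 0.0008
grip_force: 0.0
```

{"api": "step_arm", "payload": {"increments": [{"delta_pos": [-4, 0, -3], "dr": [0, 0, 0], "fingers": 1}, {"delta_pos": [-9, 0, -5], "dr": [0, 0, 0], "fingers": 1}, {"delta_pos": [-14, 0, -6], "dr": [0, 0, 0], "fingers": 1}, {"delta_pos": [-18, 0, -6], "dr": [0, 0, 0], "fingers": 1}, {"delta_pos": [-20, 0, -6], "dr": [0, 0, 0], "fingers": 1}]}}

```text
time: 15.5
tool_pos: [0.4419, -0.4187, 0.1695]
tool_rot: [3.14, -0.0, 0.512]
contact_force: [0.5, -0.7, -0.3]
opening: 0.0001
grip_force: 0.0
```

```bash
python3 -c "
from h import *
import cv2
go([.09,-.021,.0285])
a=viewer.read_camera('top')[165:255,215:335]
b=viewer.read_camera('side')[165:255,195:315]
f=lambda i:cv2.resize(i[...,::-1],(800,600),interpolation=cv2.INTER_CUBIC)
cv2.imwrite('pics/s5.png',f(b));cv2.imwrite('pics/t5.png',f(a))
"
```

```text
t 15.5 box mm [  93.9 -222.8  169.5] F [ 0.5 -0.7 -0.3] cm [20.18 -0.43 14.1 ] dr [ 0.07 -0.01 -0.07] open 0.00011624180725287853
```

View pics/s5.png

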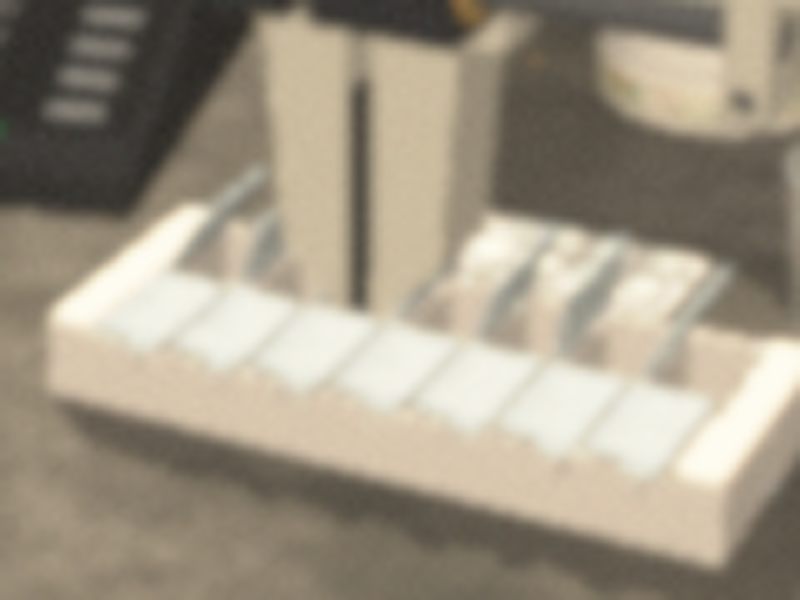

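View pics/t5.png

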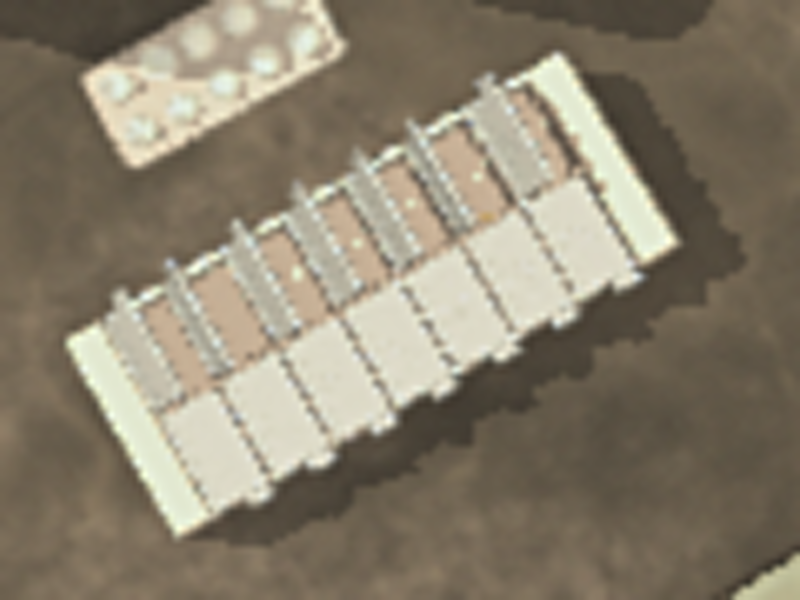

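Both views show all seven front lids flush, the seven spare lids still standing, and the box corners (top crop (68,340), (178,535)) and blister where they were. The arm is clear, so I hand in.

```bash
python3 -c "
from cell import robot
print(robot.hand_in())"
```

```text
the job is handed in; nothing more can be done
None
```

The seven lids of the filled row are shut and lie flush, the empty row's lids still stand open, the box and blister strip look unmoved and the arm never went near the glass; the job was handed in at about 15.6 s.

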